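Switch on the induction cooker and bring up the heat under the pan

ROBOT

A 6-joint arm with a two-finger parallel gripper is mounted at the origin on the work surface. World frame = base frame: x ahead of the robot, y to its left, z up, the work surface at z = 0. Lengths are in m, angles in rad, forces in N, time in s.
With the tool pointing down it reaches from about 0.35 to 0.775 m from the base axis. Payload 5.5 kg.
Tool frame: the origin (TCP) lies at the very end of the fingers, on their centre line; the grasp point (between the pads) lies 19 mm behind it; z points along the fingers, y is the line along which they close (so a half turn about z gives the same grasp; the last joint's range is limited). The gripper opens to 85 mm and grips with 20 to 120 N. Pads are 22 mm wide; open, the fingers measure 114 mm over their backs; the gripper's body (76 mm by 85 mm) begins 54 mm behind the grasp point. The pads swing forward as they close: fully open they stand 13 mm farther back than shut.
Start: joints at [-1.253, 0.313, 0.046, 1.304, 0, 1.431], TCP at [0.254, -0.516, 0.231] pointing down, gripper open.
Joint ranges: [-2.76, 2.76], [-0.86, 1.69], [-1.03, 1.26], [-2.2, 2.34], [-1.47, 1.5], [-3.14, 3.14]. Speed limits (rad/s): [2.57, 2.57, 3.14, 3.14, 3.14, 3.14].

INTERFACE

Orientations are given as a unit quaternion [w, x, y, z].
In Python, from workcell import get_state, read_camera, calibration, hand_in gives the robot as it stands.
- The arm moves only by the tool drive_tool, never from a script. Its argument "deltas" is a list that holds one entry, the list of rows, each a list of 7 numbers: the closure in counts, from 0 (fully open) to 255 (shut), then the shift along the tool's x, y, z in m, then the turn, a rotation vector about the tool's x, y, z in degrees. A call has 1 to 12 rows; each row is the pose to reach, as a shift and turn from the pose commanded when the call began, along the tool's axes at that moment; what a row does not reach only later rows make up. A row lasts 1/8 s, in which the tool goes at most 62.5 mm and 10.7 degrees, less where a joint would pass 70% of its speed; a pose out of reach is approached as far as the arm can. A call with a gripper value outside its range is refused whole. The fingers move at their own pace and stop on an object; "newtons" is the grip in N (left out, the last holds). Time passes only in rows, so rows that repeat a pose let the fingers close. It gives the time, the measured TCP pose, the force, the opening and the grip force at its end, in the units of the state.
- get_state(): the state, without advancing time (a new reading comes with each control period).
- read_camera(name): name is "scene" or "top" or "wrist"; returns (picture, depth): 420x560x3 uint8, red, green, blue; 420x560 float32, m along the optical axis (not along the pixel's ray), 0 where there is no reading.
- calibration(name): a dict with "mtx" (3x3 intrinsics, pixels), "k1" (the pictures are not rectified: a ray, as slopes to the right and down, at radius r is drawn at 1 + k1 r^2 times it, then the intrinsics apply), "world_from_camera" (4x4, takes a point from camera to world coordinates). Camera axes: x right, y up, looking along -z (the intrinsics and any distortion apply to the point x, -y, -z); pixel columns grow to the right and rows downward; lengths in m; the calibration is good to about 2 mm. A picture is of the moment at which its call begins: read the wrist's pose just before it. calibration takes no time and is no camera call; for the wrist camera it gives the pose at the moment of the call.
- hand_in(): hands the job in; it is judged then, once.
The state is a dict: "clock": time; "joint_pos": joint angles; "qvel": joint speeds; "tau": joint torques, N m; "tcp_pos": TCP position; "orientation": TCP orientation; "wrist_force": force on the tool from outside, world axes, zero at the start; "ft_torque": the same for the moment, N m; "finger_gap": finger opening in m; "grip_force": force on a finger pad.
Only numpy, scipy, OpenCV 4.12 (cv2) and the standard library are available. Lean on these libraries where they do the work, as an engineer would, in place of code of your own. Each camera call takes 0.05 s, during which the arm holds its last target. There are 200 camera calls.

TASK

Get the frying pan heating on the portable induction cooker: press the near end of the black main rocker switch so that it tips fully over to on and stays, then tap the long heating key, then tap the plus key to bring up the heat. Use a fingertip and only light pressure, let each key come back up before the next, press no other key, and leave the cooker, the pan and the things around it where they stand.

Things in the scene. Friction and masses are not known exactly. Their poses are not given: they have to be found in the camera images.
- cooker: Portable induction cooker, 4.5 kg, loose on rubber feet, 380 mm deep (x), 300 wide (y), 60 high: steel, black glass plate and, on its -x edge nearest the robot, a level black panel, face at z = 58 mm. Origin: centre of underside; x away from the robot, y left. Left to right on the panel: rocker (pivot x -152, y 112 mm), then keys at x -157: heating (y 53), minus (-6), plus (-50), timer (-102).
- main_switch (a joint): Main rocker switch at the panel's left end (left, right: as seen from the robot): black, 40 mm long (near to far), 24 wide, pivot at mid length 4.5 mm above the panel; white stroke on near half, ring on far. Value in rad: 0 off (near end up, as at the start), 0.40 on (near end down on its stop). Stays where left; 2 N at the near end moves it, on from 0.33.
- main_switch_near_end (a point): Point to press on the main rocker: on the top face of its near half, 15 mm from the pivot towards the robot; when off it stands 9 mm above the panel face, when on 3 mm. It moves with the rocker. At the stop the switch's springy mount sinks 1 mm per 6 N beyond 3.6 N, at most 2.5 mm. Pushing anything on the cooker with over 30 N is rough.
- heat_key (a joint): The long heating key: oblong, 38 mm wide (y) by 18 mm deep, marked with three short parallel strokes, next to the right of the rocker. Sprung key, top 7 mm above the panel. Joint in m: 0 up, 0.0045 fully down; moves from 1.3 N, bottoms at 8.5 N, returns by itself; counts as pressed from 0.0015 (3.7 N).
- heat_key_top (a point): Centre of the top face of the heating key (key up); moves with the key. z points up.
- minus_key (a joint): The minus key, not to be pressed: 18 mm square, marked with a single stroke, left one of the two square keys. Sprung key, top 7 mm above the panel. Joint in m: 0 up, 0.0045 fully down; moves from 1.3 N, bottoms at 8.5 N, returns by itself; counts as pressed from 0.0015 (3.7 N).
- minus_key_top (a point): Centre of the top face of the minus key (key up); moves with the key. z points up.
- plus_key (a joint): The plus key: 18 mm square, marked with a cross, right one of the two square keys, 44 mm from the minus key between centres. Sprung key, top 7 mm above the panel. Joint in m: 0 up, 0.0045 fully down; moves from 1.3 N, bottoms at 8.5 N, returns by itself; counts as pressed from 0.0015 (3.7 N).
- plus_key_top (a point): Centre of the top face of the plus key (key up); moves with the key. z points up.
- timer_key (a joint): The timer key, not to be pressed: round, 20 mm in diameter, marked with a clock face, right end of the panel. Sprung key, top 7 mm above the panel. Joint in m: 0 up, 0.0045 fully down; moves from 1.3 N, bottoms at 8.5 N, returns by itself; counts as pressed from 0.0015 (3.7 N).
- timer_key_top (a point): Centre of the top face of the timer key (key up); moves with the key. z points up.
- pan: Empty dark steel frying pan, 220 mm across the rim, 45 mm high, standing loose on the glass plate; straight black handle reaching 285 mm from the centre along the pan's x, rising to 74 mm above its foot and pointing away from the panel and to the right. Origin: centre of its underside, z up. Rim 105 mm above the table.
- oil_bottle: Amber oil bottle with a white cap, 64 mm in diameter, 185 mm tall, standing loose beside the cooker. Origin: centre of its underside, z up.
- salt_jar: Glass salt jar with a steel lid, 72 mm in diameter, 95 mm tall, standing loose beside the cooker. Origin: centre of its underside, z up.

How it is judged:
On the way, in this order (a step that is already met when the one before it is completed fails the run):
1. the main rocker is tipped over to on by the fingers, all keys up (value of joint main_switch above 0.33 rad and contact force between the fingers and main_switch above 0.3 N and value of joint each of heat_key, minus_key, plus_key, timer_key below 0.0008 m), for 0.02 s.
2. the heating key is pressed with a finger, the plus key still up (value of joint heat_key above 0.0015 m and contact force between the fingers and heat_key above 0.3 N and value of joint plus_key below 0.0008 m), for 0.02 s.
3. the heating key has come back up and no key is down (value of joint each of heat_key, minus_key, plus_key, timer_key below 0.0008 m), for 0.05 s.
4. the plus key is pressed with a finger, the heating key still up (value of joint plus_key above 0.0015 m and contact force between the fingers and plus_key above 0.3 N and value of joint heat_key below 0.0008 m), for 0.02 s.
At the end, for the whole second after the job is handed in: The main rocker is on (0.33 rad or more) and all four keys are up again (within 0.8 mm); the cooker stands within 15 mm of where it was, and the pan, bottle and jar within 20 mm (all of step 3 and value of joint main_switch above 0.33 rad and distance of cooker from where it was at the start of the episode below 0.015 m and linear speed of cooker below 0.01 m/s and distance of each of pan, oil_bottle, salt_jar from where it was at the start of the episode below 0.02 m); the robot touches nothing.
It fails at once if a key pressed while the main switch is off (value of joint main_switch below 0.3 rad and value of joint any of heat_key, minus_key, plus_key, timer_key above 0.0015 m).
It fails at once if the minus or the timer key pressed (value of joint any of minus_key, timer_key above 0.0015 m).
It fails at once if the cooker pushed with more than 30 N (contact force between any of the fingers, the arm and cooker above 30 N).
It fails at once if the cooker lifted, tipped or shoved away (distance of cooker from where it was at the start of the episode above 0.015 m or angle between cooker's own z axis and vertical above 0.06 rad).
It fails at once if the pan, bottle or jar shifted, lifted or knocked over (distance of any of pan, oil_bottle, salt_jar from where it was at the start of the episode above 0.02 m or angle between any of pan, oil_bottle, salt_jar's own z axis and vertical above 0.3 rad).
It also fails if it takes over 35 s, if anything falls off the work surface, if the arm or the gripper's body presses on something with over 40 N, if the wrist force passes 120 N, or if a joint passes its speed limit or range.

## Working session

There is one attempt and no reset: what is moved stays moved. The work goes in short steps, Python scripts to look and compute and a tool call to move; the robot and the scene stay as the last step left them, time stands still between calls to the robot, and variables do not carry over. Pictures are saved under pics/ and viewed, at most 10 in all, crops included, and the job is handed in when it is done.

Besides the shell and the picture viewer there is one more tool, called after "Call:" in YAML: its name, and indented under it one key for each argument. drive_tool: Moves the arm, as the interface text tells. Its arguments: {"type":"object","properties":{"deltas":{"type":"array","items":{"type":"array","items":{"type":"array","items":{"type":"number"}}}},"newtons":{"type":"number"}},"required":["deltas"]}

```bash
mkdir -p pics
cat > h.py <<'E'
import numpy as np, cv2
from workcell import *
def ray(cal,u,v):
    K=np.array(cal["mtx"]);x=(u-K[0,2])/K[0,0];y=(v-K[1,2])/K[1,1]
    rd=np.hypot(x,y);r=rd
    for _ in range(20): r=rd/(1+cal["k1"]*r*r)
    s=r/rd if rd>0 else 1
    T=np.array(cal["world_from_camera"]);d=T[:3,:3]@np.array([x*s,-y*s,-1]);return T[:3,3],d
def onplane(cal,u,v,z):
    o,d=ray(cal,u,v);return o+d*(z-o[2])/d[2]
E
python3 - <<'E'
from h import *
s=get_state();print(s)
for n in("top","scene"):
    p,d=read_camera(n);cv2.imwrite(f"pics/{n}0.png",p[:,:,::-1]);np.save(n+"0.npy",d);c=calibration(n);print(n,c)
E
```

```text
{'clock': 0.0, 'joint_pos': array([-1.25263326e+00,  3.14018416e-01,  4.49755472e-02,  1.30361292e+00,
       -1.02866992e-05,  1.43118505e+00]), 'qvel': array([-0.00024351, -0.0010112 ,  0.00057891,  0.00066877,  0.00092507,
       -0.00111106]), 'tau': array([ 1.13152277e-03, -4.80627608e+01,  2.98532850e+01,  1.93736394e-02,
        7.16635464e-05,  5.14498311e-06]), 'tcp_pos': array([ 0.25394166, -0.51530792,  0.23039723]), 'orientation': array([-9.25567317e-04,  9.73919070e-01,  2.26893764e-01, -8.80149927e-05]), 'wrist_force': array([0.44707626, 0.23600445, 0.18405169]), 'ft_torque': array([-0.00404557, -0.00319385, -0.02243493]), 'grip_force': 0.0, 'finger_gap': 0.08546345957366953}
top {'mtx': array([[445.64153552,   0.        , 281.8050393 ],
       [  0.        , 445.64153552, 206.67912966],
       [  0.        ,   0.        ,   1.        ]]), 'k1': 0.002340887024730969, 'world_from_camera': array([[ 0.01533839,  0.97145259, -0.23673739,  0.45078243],
       [-0.99986582,  0.01354019, -0.00921985,  0.01634501],
       [-0.00575118,  0.23684704,  0.97152993,  0.88235823],
       [ 0.        ,  0.        ,  0.        ,  1.        ]])}
scene {'mtx': array([[494.43979866,   0.        , 275.99042372],
       [  0.        , 494.43979866, 203.73988244],
       [  0.        ,   0.        ,   1.        ]]), 'k1': 0.02953212539298556, 'world_from_camera': array([[ 0.88125755, -0.29167864,  0.37189878,  1.00464392],
       [ 0.47204267,  0.58259522, -0.66163322, -0.6401444 ],
       [-0.02368218,  0.75862137,  0.6511012 ,  0.74243725],
       [ 0.        ,  0.        ,  0.        ,  1.        ]])}
```

View pics/top0.png

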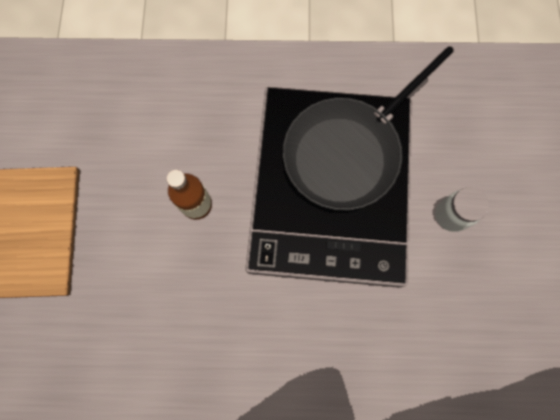

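View pics/scene0.png

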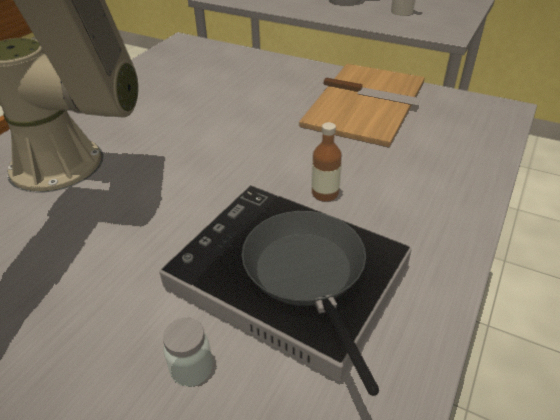

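The top view shows the rocker at about (267,252), heating key (299,258), minus (331,261), plus (355,264) and timer (384,266). The cooker is yawed slightly clockwise, the bottle is near (190,195) and the jar near (462,210). The scene view agrees. Next I refine the key centroids.

Run:
```python
from h import *
p=cv2.imread("pics/top0.png");c=calibration("top");g=cv2.cvtColor(p,cv2.COLOR_BGR2GRAY)
cr=p[225:295,240:415];cv2.imwrite("pics/crop0.png",cv2.resize(cr,None,fx=4.5,fy=4.5,interpolation=cv2.INTER_CUBIC))
K={"heat":(299,258,53),"minus":(331,261,-6),"plus":(355,264,-50),"timer":(384,266,-102)}
W=[];L=[]
for k,(u,v,y) in K.items():
    w=g[v-9:v+10,u-14:u+15].astype(float);m=cv2.morphologyEx((w>70).astype(np.uint8),cv2.MORPH_CLOSE,np.ones((5,5)))
    n,lab,st,ce=cv2.connectedComponentsWithStats(m);i=1+st[1:,4].argmax()
    uv=ce[i]+[u-14,v-9];P=onplane(c,*uv,.065);print(k,uv,st[i],P);W.append(P[:2]);L.append([-.157,y/1000])
W=np.array(W);L=np.array(L)
a=L-L.mean(0);b=W-W.mean(0);th=np.arctan2((a[:,0]*b[:,1]-a[:,1]*b[:,0]).sum(),(a*b).sum())
R=np.array([[np.cos(th),-np.sin(th)],[np.sin(th),np.cos(th)]]);t=W.mean(0)-R@L.mean(0)
print("yaw",np.degrees(th),"org",t,"res",(W-(L@R.T+t))*1000)
for n,l in dict(near=(-.167,.112),piv=(-.152,.112),heat=(-.157,.053),plus=(-.157,-.05)).items(): print(n,R@l+t)
# corners of the panel front edge z=.06
P=onplane(c,267,252,.062);print("rocker",P)
d=np.load("top0.npy");o,r=ray(c,299,258);print("depth heat",o+r*d[258,299])
```

```text
heat [298.7047619  257.94761905] [  3   4  22  11 210] [ 0.55351552 -0.00840795  0.065     ]
minus [330.54639175 260.54639175] [ 9  4 10 10 97] [ 0.54960274 -0.06677113  0.065     ]
plus [354.48484848 262.84848485] [ 9  3 10 11 99] [ 0.54603523 -0.11049198  0.065     ]
timer [383.12903226 265.44086022] [ 8  4 11 10 93] [ 0.54207863 -0.16263598  0.065     ]
yaw -4.268705004932328 org [ 0.70632639 -0.07258573] res [[-0.19141018 -0.36134217]
 [ 0.28741974  0.1118036 ]
 [-0.00498875  0.26889455]
 [-0.09102081 -0.01935598]]
near [0.54812627 0.05153407]
piv [0.56308466 0.05041755]
heat [ 0.55370693 -0.00804661]
plus [ 0.54604022 -0.11076088]
rocker [0.56404708 0.05018322 0.062     ]
depth heat [ 0.55310923 -0.00887204  0.06753179]
```

View pics/crop0.png

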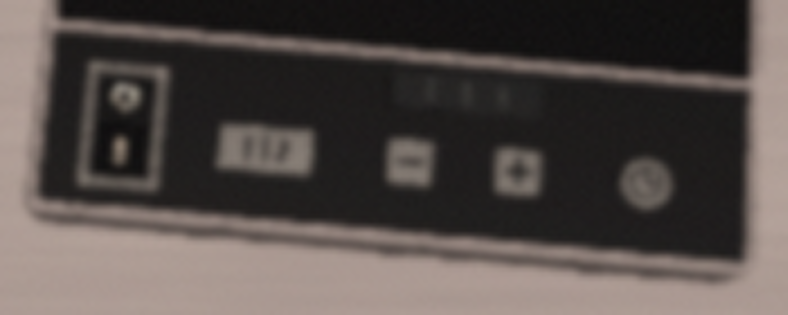

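The four-key fit has residuals under 0.4 mm: cooker yaw -4.3°, rocker press point about (0.548, 0.052). I'll shut the fingers and tilt them 15° towards the robot, so only their near edge presses and the pivot half stays clear.

```bash
cat >> h.py <<'E'
from scipy.spatial.transform import Rotation as Ro
yaw=np.radians(-4.27)
def target(xy,z,tilt=15,edge=.011):
    c,s=np.cos(yaw),np.sin(yaw)
    R=Ro.from_matrix(np.array([[c,s,0],[s,-c,0],[0,0,-1]]))*Ro.from_euler('y',tilt,degrees=True)
    return np.array([*xy,z])+R.apply([edge,0,0]),R
def delta(p,R,s=None):
    s=s or get_state();q=s["orientation"];R0=Ro.from_quat([q[1],q[2],q[3],q[0]])
    return R0.inv().apply(p-s["tcp_pos"]).round(4),(R0.inv()*R).as_rotvec(degrees=True).round(2)
near=(.5481,.0515);heat=(.5537,-.0080);plus=(.5460,-.1108)
E
python3 -c "
from h import *
p,R=target(near,.17);print(p,*delta(p,R))"
```

```text
[0.55869569 0.05070889 0.17284701] [ 0.5235 -0.373   0.0584] [-4.09 14.66 30.31]
```

Call:
drive_tool:
  deltas:
    - [[255,0.044,-0.031,0.005,-0.3,1.2,2.5],[255,0.087,-0.062,0.01,-0.7,2.4,5.1],[255,0.13,-0.093,0.015,-1,3.7,7.6],[255,0.175,-0.124,0.02,-1.4,4.9,10.1],[255,0.218,-0.155,0.024,-1.7,6.1,12.6],[255,0.262,-0.187,0.029,-2,7.3,15.2],[255,0.305,-0.218,0.034,-2.4,8.6,17.7],[255,0.349,-0.249,0.039,-2.7,9.8,20.2],[255,0.393,-0.28,0.044,-3.1,11,22.7],[255,0.436,-0.311,0.049,-3.4,12.2,25.3],[255,0.48,-0.342,0.053,-3.7,13.4,27.8],[255,0.5235,-0.373,0.0584,-4.1,14.7,30.3]]
  newtons: 20

```text
clock: 1.6
tcp_pos: [0.5588, 0.0458, 0.1726]
orientation: [0.004, 0.991, -0.031, 0.131]
wrist_force: [0.5, -0.9, -0.2]
finger_gap: 0.0001
grip_force: 0.0
```

Call:
drive_tool:
  deltas:
    - [[255,0,0,0,0,0,0],[255,0,0,0,0,0,0]]

```text
clock: 1.85
tcp_pos: [0.5577, 0.0438, 0.1723]
orientation: [0.004, 0.991, -0.032, 0.13]
wrist_force: [0.2, -0.1, 1.0]
finger_gap: -0.0001
grip_force: 0.0
```

Run:
```python
from h import *
s=get_state();print(s)
p,R=target(near,.085);print(p,*delta(p,R,s))
for n in("wrist","scene"):
    c=calibration(n);i,d=read_camera(n);cv2.imwrite(f"pics/{n}1.png",i[:,:,::-1])
```

```text
{'clock': 1.85, 'joint_pos': array([-6.55697397e-02,  1.06207256e-01, -4.02196733e-01,  8.00817169e-01,
        9.85575725e-04,  3.14093236e+00]), 'qvel': array([-0.02616377, -0.00989145, -0.00150999,  0.00222821,  0.00145851,
       -0.00134077]), 'tau': array([ 7.80502651e-01, -3.66036558e+01,  3.07102346e+01, -2.62154102e+00,
        4.43697756e-02, -7.40063726e-03]), 'tcp_pos': array([0.55774924, 0.04384482, 0.172296  ]), 'orientation': array([ 0.0038296 ,  0.99093934, -0.03210766,  0.1303597 ]), 'wrist_force': array([ 0.19954175, -0.08356864,  0.96372463]), 'ft_torque': array([0.07057855, 0.20164335, 0.01059065]), 'grip_force': 0.0, 'finger_gap': -7.684032035738561e-05}
[0.55869569 0.05070889 0.08784701] [-0.0214 -0.0068  0.0817] [-0.19  0.01  0.53]
```

View pics/wrist1.png

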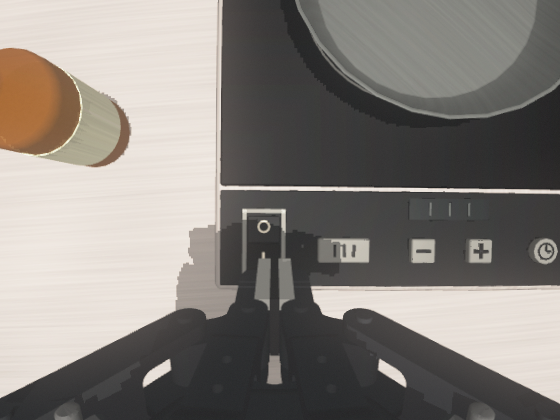

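The wrist view shows the rocker at (264,235) with the shut fingers above it, and heat (343,250), minus (423,250), plus (479,250) and timer (544,250). However, joint 6 sits at its limit, so I'll turn the hand a half turn about its own axis, which gives the same contact geometry.

Call:
drive_tool:
  deltas:
    - [[255,0,0,0,0,0,-10],[255,0,0,0,0,0,-20],[255,0,0,0,0,0,-30],[255,0,0,0,0,0,-40],[255,0,0,0,0,0,-50],[255,0,0,0,0,0,-60],[255,0,0,0,0,0,-70],[255,0,0,0,0,0,-80],[255,0,0,0,0,0,-90],[255,0,0,0,0,0,-100],[255,0,0,0,0,0,-110],[255,0,0,0,0,0,-120]]

```text
clock: 3.45
tcp_pos: [0.5582, 0.0422, 0.1731]
orientation: [0.116, 0.522, 0.843, 0.062]
wrist_force: [0.3, -0.1, 0.7]
finger_gap: -0.0
grip_force: 0.0
```

Call:
drive_tool:
  deltas:
    - [[255,0,0,0,0,0,-10],[255,0,0,0,0,0,-20],[255,0,0,0,0,0,-30],[255,0,0,0,0,0,-40],[255,0,0,0,0,0,-50],[255,0,0,0,0,0,-60],[255,0,0,0,0,0,-60]]

```text
clock: 4.32
tcp_pos: [0.5583, 0.0424, 0.1731]
orientation: [0.131, 0.034, 0.991, -0.004]
wrist_force: [0.5, -0.1, -0.5]
finger_gap: -0.0001
grip_force: 0.0
```

```bash
sed -i "s/return np.array(\[\*xy,z\])+R.apply(\[edge,0,0\]),R/P=np.array([*xy,z])+R.apply([edge,0,0]);return P,R*Ro.from_euler('z',180,degrees=True)/" h.py
python3 - <<'E'
from h import *
s=get_state();print(s["clock"],s["joint_pos"],s["tcp_pos"],s["wrist_force"])
p,R=target(near,.10);print(p,*delta(p,R,s))
c=calibration("wrist");i,d=read_camera("wrist");cv2.imwrite("pics/wrist2.png",i[:,:,::-1]);np.save("w2.npy",d)
T=c["world_from_camera"];print(T)
E
```

```text
4.325 [-0.06812457  0.10508488 -0.40187836  0.80042597  0.00117009  0.00098734] [0.55827985 0.04244655 0.17312139] [ 0.4967311  -0.10753269 -0.47011632]
[0.55869569 0.05070889 0.10284701] [0.0184 0.0082 0.0678] [0.16 0.09 0.3 ]
[[ 0.0679664  -0.8519975  -0.51911544  0.45297832]
 [ 0.99768651  0.05881401  0.03409603  0.04966416]
 [ 0.00148153 -0.52023185  0.85402379  0.29181363]
 [ 0.          0.          0.          1.        ]]
```

View pics/wrist2.png

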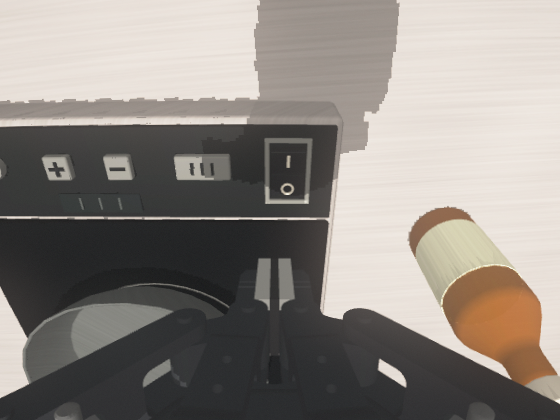

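The wrist view, now from the robot's side, shows the rocker frame at x 264–312, y 138–205, with its stroke at (288,161) and ring at (287,188). Heating is at (203,167), minus (118,167), plus (57,168), and the fingertips are near (275,258). This view serves to cross-check positions and the frame height.

Run:
```python
from h import *
c=calibration("wrist");d=np.load("w2.npy")
for n,u,v,z in[("heat",203,167,.065),("minus",118.5,167.5,.065),("plus",57.5,168,.065),("frame centre",288,171.5,.06),("stroke",288.5,161,.067)]: print(n,onplane(c,u,v,z)[:2].round(4))
def dp(u,v):
    o,r=ray(c,u,v);return (o+r*d[v,u]).round(4)
for n,u,v in[("panel",240,150),("frameL",267,170),("frameR",309,170),("frame near",288,141),("frame far",288,202),("nearend",288,150),("stroke",288,161),("mid",278,174),("farend",288,197),("heat",203,160),("tipL",265,263),("tipL2",270,300),("tipR",285,263)]: print(n,dp(u,v))
```

```text
heat [ 0.5514 -0.0051]
minus [ 0.5474 -0.0637]
plus [ 0.5443 -0.1074]
frame centre [0.5612 0.0527]
stroke [0.5503 0.0533]
panel [0.5438 0.0206 0.0576]
frameL [0.5596 0.038  0.0589]
frameR [0.5613 0.0674 0.0596]
frame near [0.5388 0.0538 0.06  ]
frame far [0.5854 0.0515 0.0608]
nearend [0.5422 0.0534 0.0675]
stroke [0.5504 0.053  0.0667]
mid [0.5619 0.0456 0.0616]
farend [0.5814 0.0517 0.0605]
heat [ 0.5466 -0.0044  0.0642]
tipL [0.5454 0.0401 0.1785]
tipL2 [0.5389 0.0428 0.2057]
tipR [0.5466 0.0481 0.1777]
```

Call:
drive_tool:
  deltas:
    - [[255,0.006,0.003,0.02,0,0,0],[255,0.012,0.006,0.045,0,0,0],[255,0.019,0.009,0.068,0,0,0.3],[255,0.019,0.009,0.068,0,0,0.3],[255,0.019,0.009,0.068,0,0,0.3]]

```text
clock: 5.0
tcp_pos: [0.559, 0.0525, 0.1032]
orientation: [0.132, 0.035, 0.991, -0.003]
wrist_force: [-0.0, -0.5, 0.7]
finger_gap: 0.0003
grip_force: 0.0
```

```bash
sed -i 's/^near=.*/near=(.547,.0525);heat=(.5525,-.0065);plus=(.545,-.109)/' h.py
python3 - <<'E'
from h import *
s=get_state();print(s["clock"],s["joint_pos"],s["tcp_pos"],s["wrist_force"])
for z in(.078,.068,.061,.059):
  p,R=target(near,z);print(z,p,*delta(p,R,s))
E
```

```text
5.0 [-0.04733988  0.17090666 -0.51268058  0.62284682 -0.00372436  0.02368024] [0.55902594 0.05248641 0.10323074] [-0.03612286 -0.4659056   0.66484442]
0.078 [0.55759569 0.05170889 0.08084701] [ 0.0072 -0.0009  0.0212] [0.19 0.15 0.15]
0.068 [0.55759569 0.05170889 0.07084701] [ 0.0098 -0.001   0.0309] [0.19 0.15 0.15]
0.061 [0.55759569 0.05170889 0.06384701] [ 0.0116 -0.001   0.0377] [0.19 0.15 0.15]
0.059 [0.55759569 0.05170889 0.06184701] [ 0.0121 -0.001   0.0396] [0.19 0.15 0.15]
```

Call:
drive_tool:
  deltas:
    - [[255,0.007,-0.001,0.021,0,0,0],[255,0.009,-0.001,0.028,0,0,0],[255,0.01,-0.001,0.032,0,0,0],[255,0.011,-0.001,0.035,0,0,0],[255,0.0115,-0.001,0.037,0,0,0],[255,0.0115,-0.001,0.037,0,0,0]]

```text
clock: 5.75
tcp_pos: [0.5573, 0.052, 0.0639]
orientation: [0.132, 0.035, 0.991, -0.003]
wrist_force: [-0.4, -0.5, 2.3]
finger_gap: 0.0
grip_force: 0.9
```

Call:
drive_tool:
  deltas:
    - [[255,0.0003,0,0.001,0,0,0],[255,0.0003,0,0.001,0,0,0]]

```text
clock: 6.0
tcp_pos: [0.5573, 0.052, 0.063]
orientation: [0.132, 0.035, 0.991, -0.003]
wrist_force: [-2.2, -0.5, 4.9]
finger_gap: 0.0001
grip_force: 2.6
```

Call:
drive_tool:
  deltas:
    - [[255,0.0002,0,0.0007,0,0,0],[255,0.0002,0,0.0007,0,0,0]]

```text
clock: 6.25
tcp_pos: [0.5574, 0.052, 0.0626]
orientation: [0.132, 0.035, 0.991, -0.004]
wrist_force: [-2.4, -0.4, 7.0]
finger_gap: 0.0
grip_force: 3.7
```

Call:
drive_tool:
  deltas:
    - [[255,0.0002,0,0.0006,0,0,0],[255,0.0002,0,0.0006,0,0,0]]

```text
clock: 6.5
tcp_pos: [0.5574, 0.052, 0.0622]
orientation: [0.132, 0.035, 0.991, -0.004]
wrist_force: [-2.4, -0.4, 9.5]
finger_gap: 0.0001
grip_force: 4.7
```

Call:
drive_tool:
  deltas:
    - [[255,-0.003,0,-0.011,0,0,0],[255,-0.011,0,-0.04,0,0,0],[255,-0.018,0,-0.068,0,0,0],[255,-0.018,0,-0.068,0,0,0],[255,-0.018,0,-0.068,0,0,0]]

```text
clock: 7.12
tcp_pos: [0.5559, 0.052, 0.1309]
orientation: [0.131, 0.035, 0.991, -0.003]
wrist_force: [-0.2, -0.1, -1.2]
finger_gap: -0.0002
grip_force: 0.0
```

Run:
```python
from h import *
s=get_state();print(s["clock"],s["tcp_pos"],s["wrist_force"])
c=calibration("wrist");i,d=read_camera("wrist");cv2.imwrite("pics/wrist3.png",i[:,:,::-1]);np.save("w3.npy",d)
v,u=np.mgrid[0:420:2,0:560:2];P=[]
for a,b in zip(u.ravel(),v.ravel()):
    if d[b,a]>0: o,r=ray(c,a,b);P.append(o+r*d[b,a])
P=np.array(P)
for x in np.arange(.535,.592,.004):
    m=(abs(P[:,0]-x)<.002)&(abs(P[:,1]-.0525)<.007)&(P[:,2]<.09);print(round(x,3),m.sum(),np.median(P[m,2]).round(4) if m.any() else None)
p,R=target(heat,.090);print(p,*delta(p,R,s))
```

```text
7.125 [0.55587161 0.05196864 0.13089834] [-0.24831987 -0.09068325 -1.17855368]
0.535 44 0.0578
0.539 43 0.0595
0.543 48 0.0604
0.547 34 0.0611
0.551 40 0.0614
0.555 33 0.0616
0.559 35 0.0619
0.563 39 0.0622
0.567 40 0.0636
0.571 40 0.0652
0.575 38 0.0667
0.579 37 0.0677
0.583 4 0.0675
0.587 0 None
0.591 25 0.0577
[ 0.56309569 -0.00729111  0.09284701] [-0.0011 -0.0587  0.0396] [0.2  0.02 0.24]
```

View pics/wrist3.png

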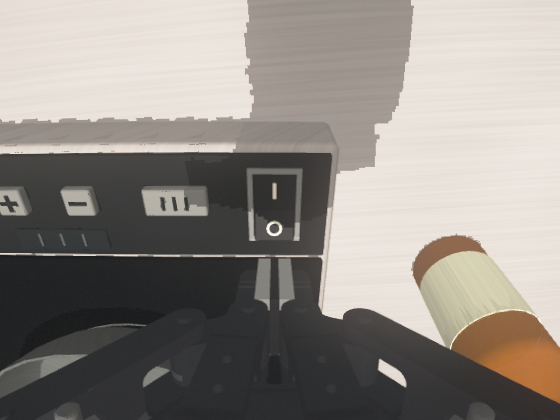

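The wrist view shows the rocker tipped: the stroke at (274,191) is low and the ring at (274,229) is raised. Depth puts its near half 3 mm above the panel, so it is fully on. The heating key is next, at (175,201).

Call:
drive_tool:
  deltas:
    - [[255,0,-0.025,0,0,0,0],[255,0,-0.0585,0.01,0,0,0],[255,-0.001,-0.0585,0.04,0,0,0],[255,-0.001,-0.0585,0.04,0,0,0.2],[255,-0.001,-0.0585,0.04,0,0,0.2]]

```text
clock: 7.8
tcp_pos: [0.5631, -0.0068, 0.0926]
orientation: [0.13, 0.036, 0.991, -0.003]
wrist_force: [0.0, 0.4, 0.1]
finger_gap: 0.0001
grip_force: 0.0
```

Run:
```python
from h import *
s=get_state();print(s["clock"],s["tcp_pos"],s["wrist_force"])
for z in (.067,.063,.062):
  p,R=target(heat,z);print(p,*delta(p,R,s))
```

```text
7.8 [ 0.56308077 -0.00680015  0.09260868] [0.04121819 0.43285836 0.08059303]
[ 0.56309569 -0.00729111  0.06984701] [ 0.0058 -0.0006  0.022 ] [ 0.22 -0.02  0.06]
[ 0.56309569 -0.00729111  0.06584701] [ 0.0069 -0.0006  0.0259] [ 0.22 -0.02  0.06]
[ 0.56309569 -0.00729111  0.06484701] [ 0.0071 -0.0006  0.0268] [ 0.22 -0.02  0.06]
```

Call:
drive_tool:
  deltas:
    - [[255,0.004,-0.0005,0.015,0,0,0],[255,0.006,-0.0005,0.022,0,0,0],[255,0.0065,-0.0005,0.0245,0,0,0],[255,0.007,-0.0005,0.026,0,0,0],[255,0.007,-0.0005,0.026,0,0,0]]

```text
clock: 8.43
tcp_pos: [0.5639, -0.0074, 0.0666]
orientation: [0.132, 0.036, 0.991, -0.003]
wrist_force: [-0.7, 1.5, 2.2]
finger_gap: -0.0
grip_force: 0.9
```

Call:
drive_tool:
  deltas:
    - [[255,0.0002,0,0.0008,0,0,0],[255,0.0002,0,0.0008,0,0,0]]

```text
clock: 8.68
tcp_pos: [0.564, -0.0074, 0.0656]
orientation: [0.131, 0.036, 0.991, -0.003]
wrist_force: [-0.5, 0.5, 3.9]
finger_gap: -0.0001
grip_force: 1.6
```

Call:
drive_tool:
  deltas:
    - [[255,0.0003,0,0.0013,0,0,0],[255,0.0003,0,0.0013,0,0,0]]

```text
clock: 8.93
tcp_pos: [0.564, -0.0074, 0.0642]
orientation: [0.131, 0.036, 0.991, -0.003]
wrist_force: [-1.1, 1.9, 5.6]
finger_gap: 0.0003
grip_force: 2.7
```

Call:
drive_tool:
  deltas:
    - [[255,-0.003,0,-0.01,0,0,0],[255,-0.008,0,-0.03,0,0,0],[255,-0.008,-0.045,-0.03,0,0,0],[255,-0.008,-0.1,-0.03,0,0,0],[255,-0.008,-0.1,-0.03,0,0,0],[255,-0.008,-0.1,-0.03,0,0,0]]

```text
clock: 9.68
tcp_pos: [0.5561, -0.1076, 0.0946]
orientation: [0.131, 0.037, 0.991, -0.003]
wrist_force: [-0.4, 0.9, 0.1]
finger_gap: 0.0
grip_force: 0.0
```

Run:
```python
from h import *
s=get_state();print(s["clock"],s["tcp_pos"],s["wrist_force"])
for z in (.08,.067,.063,.061):
  p,R=target(plus,z);print(p,*delta(p,R,s))
```

```text
9.675 [ 0.55612696 -0.10759931  0.09461012] [-0.36305638  0.89092625  0.12060558]
[ 0.55559569 -0.10979111  0.08284701] [ 0.0034 -0.0023  0.0113] [ 0.2   0.05 -0.02]
[ 0.55559569 -0.10979111  0.06984701] [ 0.0068 -0.0023  0.0238] [ 0.2   0.05 -0.02]
[ 0.55559569 -0.10979111  0.06584701] [ 0.0078 -0.0023  0.0277] [ 0.2   0.05 -0.02]
[ 0.55559569 -0.10979111  0.06384701] [ 0.0083 -0.0023  0.0296] [ 0.2   0.05 -0.02]
```

Call:
drive_tool:
  deltas:
    - [[255,0.0034,-0.0023,0.011,0,0,0],[255,0.006,-0.0023,0.022,0,0,0],[255,0.007,-0.0023,0.025,0,0,0],[255,0.0075,-0.0023,0.027,0,0,0],[255,0.008,-0.0023,0.0285,0,0,0],[255,0.008,-0.0023,0.0285,0,0,0]]

```text
clock: 10.42
tcp_pos: [0.5561, -0.1092, 0.0653]
orientation: [0.131, 0.036, 0.991, -0.003]
wrist_force: [-1.9, 2.3, 3.4]
finger_gap: 0.0001
grip_force: 1.8
```

Call:
drive_tool:
  deltas:
    - [[255,0.0004,0,0.0015,0,0,0],[255,0.0004,0,0.0015,0,0,0]]

```text
clock: 10.68
tcp_pos: [0.5562, -0.1094, 0.0639]
orientation: [0.132, 0.036, 0.991, -0.003]
wrist_force: [-2.1, 1.8, 5.5]
finger_gap: 0.0
grip_force: 2.9
```

Call:
drive_tool:
  deltas:
    - [[255,-0.003,0,-0.01,0,0,0],[255,-0.008,0,-0.03,0,0,0],[255,-0.018,0,-0.07,0,0,0],[255,-0.025,0,-0.1,0,0,0],[255,-0.025,0,-0.1,0,0,0],[255,-0.025,0,-0.1,0,0,0]]

```text
clock: 11.42
tcp_pos: [0.5538, -0.1099, 0.1662]
orientation: [0.131, 0.037, 0.991, -0.003]
wrist_force: [0.5, 0.2, -0.3]
finger_gap: -0.0004
grip_force: 0.0
```

Run:
```python
from h import *
s=get_state();print(s["clock"],s["tcp_pos"],s["wrist_force"],abs(s["qvel"]).max())
i,d=read_camera("scene");cv2.imwrite("pics/scene4.png",i[:,:,::-1])
```

```text
11.425 [ 0.553752   -0.10993819  0.16623925] [ 0.49177802  0.24336946 -0.26198323] 0.0211480125698873
```

View pics/scene4.png

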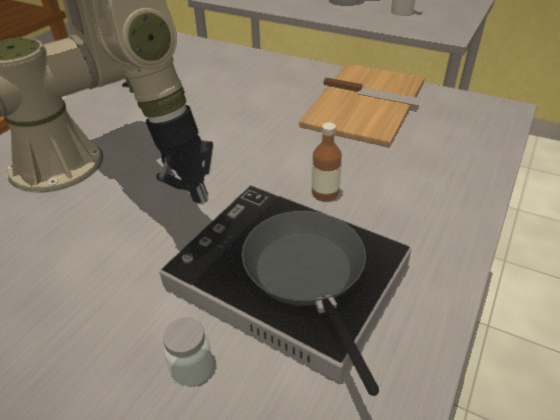

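The scene view shows the cooker, pan (305,258), bottle (327,165) and jar (188,352) where they stood, with the arm clear of everything.

```bash
python3 -c "
from workcell import *
print(hand_in())"
```

```text
the job is handed in; nothing more can be done
None
```

I tipped the main rocker fully on, tapped the heating key and then the plus key at about 5.5 N each, and handed the job in at about 11.5 s; nothing around the cooker moved in the final view, but the hand-in returned no verdict.

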